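# Clamp an old wooden plane in the museum store's capstan vice

### The job

Stand the small wooden plane upright on the bed of the holding vice, lengthwise between the two padded jaws, and let go of it. Then wind the vice shut by pushing its capstan round clockwise, spoke after spoke, until the plane is held snugly between both pads: stop as soon as you feel the pads bear firmly (about 10 N on the plane), since overtightening would mark the old wood. Push only on the capstan, not on the jaw, leave the other things on the bench alone, and finish with your hand clear.

Things in the scene. Friction and masses are not known exactly. Their poses are not given: they have to be found in the camera images.
- plane_centre (a point): Small old wooden hand plane: a dark block 46 mm wide (its x), 92 mm long (its y), 50 mm high, 0.15 to 0.3 kg, standing on the bench. A thin wedge, iron and knob rise up to 20 mm above its top. The point is the block's centre, 25 mm above its underside. Take it across its width from above. Either end may face the stop.
- vice: Holding vice fixed to the bench. Origin on the bench top; y runs along the bed from the stop jaw towards the capstan, x across it, z up. The plane goes on the aluminium bed: 66 mm wide, centred on x = 0, its top 30 mm above the bench. The grey gear housing under the capstan is 90 mm (x) by 110 mm (y), 90 mm high with its boss. Pad faces reach 43 mm above the bed.
- hood (a point): Centre of the top of a fixed white sheet hood (250 mm across the vice, 110 mm along it, 4 mm thick, top 152 mm above the bench, on two legs) over the half of the capstan nearer the jaws; its edge runs 2 mm short of the capstan axis. Spokes can be pushed only on the open half beyond, where, turning clockwise, they run from the vice's -x over +y to +x.
- stop: Fixed stop jaw at the end of the bed away from the capstan, 66 mm wide, 52 mm high over the bed, cork-faced. Origin on its cork face, at the height of the bed's top, mid-width; the face looks along the vice's +y. Its place along the bed differs from time to time.
- jaw: Moving jaw, a steel block 60 mm wide, 47 mm high over the bed. Origin on its steel front face, at the bed's top. It slides to the vice's -y, 22 mm per radian of the capstan, and stays where left. In front is a sprung cork pad on a packing screw: the cork face stands 24 to 36 mm ahead of the origin, set differently each time, not measured. The pad yields 1 mm per 3 N, up to 8 mm.
- hub (a point): Centre of the capstan's hub (48 mm across, 30 mm high), on its vertical axis, at the spokes' mid-height, 125 mm above the bench. Clockwise from above shuts the vice; about 2 to 4.5 rad are needed. Turning it takes 0.40 N m while free (6 N at 65 mm from the axis), plus 0.022 N m per N of squeeze once the plane is held (10 N: 0.62 N m in all, 9.5 N at 65 mm).
- spoke_end (a point): Centre of the black ball (20 mm across) at the end of one of the capstan's four level steel spokes, 95 mm from the axis. The spokes are 12 mm thick, alike, and stand at 90 degrees to one another.
- goblet_centre (a point): Bystander: turned wooden goblet, 110 mm high, 66 mm across; the point is half-way up.
- weight_centre (a point): Bystander: brass weight with a knob, 55 mm high, 48 mm across; the point is 25 mm up.
- tankard_centre (a point): Bystander: pewter tankard with a side handle, 110 mm high, 80 mm across; the point is half-way up.
Mind the look-alikes: they are no part of the job. What is shaped like the part that bears plane_centre but blue is not meant.

How it is judged:
On the way, in this order (a step that is already met when the one before it is completed fails the run):
1. the plane stands on the bed between the jaws, lengthwise, let go (x of plane_centre in the frame of vice between -0.015 and 0.015 m and y of plane_centre in the frame of stop above 0.043 m and y of plane_centre in the frame of jaw below -0.065 m and height (world z) of plane_centre between 0.052 and 0.058 m and angle between the y axis of plane_centre and the y axis of vice, either way round below 0.2 rad and angle between plane_centre's own z axis and vertical below 0.1 rad and contact force between the fingers and plane below 0.05 N), for 0.2 s.
2. the plane is squeezed between the moving pad and the stop (contact force between jaw and plane above 4 N and contact force between stop and plane above 2 N), for 0.2 s.
At the end, for the whole second after the job is handed in: The plane stands flat on the vice's bed, within 15 mm of its centre line and 0.1 rad of its length, at rest, held between the moving pad and the stop: the moving pad presses on it with 4 to 17 N and the stop with over 2 N (all of step 2 and contact force between jaw and plane below 17 N and x of plane_centre in the frame of vice between -0.015 and 0.015 m and height (world z) of plane_centre between 0.052 and 0.058 m and angle between the y axis of plane_centre and the y axis of vice, either way round below 0.1 rad and angle between plane_centre's own z axis and vertical below 0.1 rad and linear speed of plane below 0.01 m/s); the robot touches nothing.
It fails at once if the plane is crushed: the moving pad presses on it with more than 25 N (contact force between jaw and plane above 25 N).
It fails at once if the jaw itself is shoved: the robot presses on it with more than 4 N (contact force between the arm and jaw above 4 N).
It fails at once if the fingers shove the jaw with more than 4 N (contact force between the fingers and jaw above 4 N).
It fails at once if the goblet, the brass weight or the tankard is moved by more than 20 mm (distance of any of goblet_centre, weight_centre, tankard_centre from where it was at the start of the episode above 0.02 m).
It also fails if it takes over 72 s, if anything falls off the work surface, if the arm or the gripper's body presses on something with over 40 N, if the wrist force passes 120 N, or if a joint passes its speed limit or range.

### The arm

A 6-joint arm with a two-finger parallel gripper is mounted at the origin on the work surface. World frame = base frame: x ahead of the robot, y to its left, z up, the work surface at z = 0. Lengths are in m, angles in rad, forces in N, time in s.
With the tool pointing down it reaches from about 0.275 to 0.875 m from the base axis. Payload 12.5 kg.
Tool frame: the origin (TCP) lies at the very end of the fingers, on their centre line; the grasp point (between the pads) lies 19 mm behind it; z points along the fingers, y is the direction in which the jaws open and shut (so a half turn about z gives the same grasp; the last joint's range is limited). The gripper opens to 85 mm and grips with 20 to 120 N. Pads are 22 mm wide; open, the fingers measure 114 mm over their backs; the gripper's body (76 mm by 85 mm) begins 54 mm behind the grasp point. The pads swing forward as they close: fully open they stand 13 mm farther back than shut.
Start: joints at [1.175, 0.351, 1.652, -0, 1.139, -0.085], TCP at [0.168, 0.524, 0.231] pointing down, gripper open.
Joint ranges: [-2.75, 2.75], [-0.79, 2.1], [0.01, 2.65], [-1.57, 4.71], [0.07, 3.14], [-2.87, 2.87]. Speed limits (rad/s): [2.22, 2.22, 2.79, 3.14, 3.14, 3.14].

### API

Orientations are given as [roll, pitch, yaw] about the fixed x, y, z axes, in that order (R = Rz(yaw) Ry(pitch) Rx(roll)).
In Python, from station import telemetry, get_image, arm gives the robot as it stands. The module is installed in compiled form; this text tells all that it offers.
- The arm moves only by the shell command python3 -m inch 'ROWS' [OPENING] [FORCE]. ROWS is JSON, a list of rows, each a list of 6 numbers: the shift along the tool's x, y, z scaled (see below), then the turn, a rotation vector about the tool's x, y, z scaled (see below). A call has 1 to 10 rows; each row is the pose to reach, as a shift and turn from the pose measured when the call began, along the tool's axes at that moment, turning the shorter way round; what a row does not reach only later rows make up. The controller multiplies each number of a shift by 0.15 m and each number of a turn by pi rad. A row lasts 1/8 s, in which the tool goes at most 62.5 mm and 10.7 degrees, less where a joint would pass 70% of its speed; a pose out of reach is approached as far as the arm can. A call with a number of a shift or a turn outside -1 to 1 is refused whole. A call with a gripper value outside its range is refused whole. OPENING is the closure, from -1 (fully open) to 1 (shut), set as the call begins (- or left out, the last holds). The fingers move at their own pace and stop on an object; FORCE is the grip in N (left out, the last holds). Time passes only in rows, so rows that repeat a pose let the fingers close. It gives the time, the measured TCP pose, the force and the opening at its end, in the units of the state.
- telemetry.state(): the state, without advancing time (a new reading comes with each control period).
- get_image(name): name is "scene" or "top"; returns a dict with "img" (384x512x3 uint8, red, green, blue), "vfov" (degrees; the focal length in pixels is half the picture's height over the tangent of half this angle, whatever the lens; pixels are square), "cx", "cy" (the principal point, pixels), "R" (3x3) and "t" (3): a world point X has camera coordinates R X + t. Camera axes: x right, y down, z forward; pixel columns grow to the right and rows downward; lengths in m; the calibration is good to about 2 mm. A picture is of the moment at which its call begins. There is no depth.
- arm.hand_in(): hands the job in, once; it reports no verdict.
The state is a dict: "time_s": time; "joints": joint angles; "qd": joint speeds; "tau": joint torques, N m; "tcp_pos": TCP position; "eef_rot": TCP orientation; "ft_force": force on the tool from outside, world axes, zero at the start; "ft_torque": the same for the moment, N m; "finger_gap": finger opening in m.
Only numpy, scipy, OpenCV 4.12 (cv2) and the standard library are available. Lean on these libraries where they do the work, as an engineer would, in place of code of your own. Each camera call takes 0.05 s, during which the arm holds its last target. There are 200 camera calls.

## Working session

There is one attempt and no reset: what is moved stays moved. The work goes in short steps, Python scripts to look and compute and a shell command to move; the robot and the scene stay as the last step left them, time stands still between calls to the robot, and variables do not carry over. Pictures are saved under pics/ and viewed, about 8 in all and at most 12, crops included, and the job is handed in when it is done.

```bash
mkdir -p pics; cat > h.py <<'E'
import numpy as np, cv2
from station import telemetry, get_image, arm
def ray(im,u,v):
    f=im["img"].shape[0]/2/np.tan(np.radians(im["vfov"])/2)
    R=np.array(im["R"]);t=np.array(im["t"])
    return -R.T@t, R.T@np.array([(u-im["cx"])/f,(v-im["cy"])/f,1])
def onz(im,u,v,z):
    c,d=ray(im,u,v); return c+d*(z-c[2])/d[2]
def proj(im,X):
    f=im["img"].shape[0]/2/np.tan(np.radians(im["vfov"])/2)
    p=np.array(im["R"])@np.array(X)+np.array(im["t"]); return f*p[0]/p[2]+im["cx"], f*p[1]/p[2]+im["cy"]
def save(im,name,crop=None,k=1):
    a=im["img"]
    if crop: a=a[crop[1]:crop[3],crop[0]:crop[2]]
    cv2.imwrite("pics/"+name,cv2.resize(a[:,:,::-1],None,fx=k,fy=k,interpolation=cv2.INTER_CUBIC))
E
python3 - <<'E'
from h import *
for n in("scene","top"):
    im=get_image(n); save(im,n+"0.png",k=1.55)
    print(n,im["vfov"],im["cx"],im["cy"],ray(im,256,192))
    np.save(n+"0.npy",im,allow_pickle=True)
print(telemetry.state())
E
```

```text
scene 47.529852652688874 258.4440832617501 191.45776247345017 (array([ 1.30946691, -0.60941956,  0.88026198]), array([-0.62741802,  0.44716441, -0.63751359]))
top 57.85811307937198 257.32385556356667 187.47894783394702 (array([ 0.44005483, -0.09330036,  0.89348485]), array([ 0.14571066,  0.00404353, -0.98941192]))
{'time_s': 0.1, 'joints': array([ 1.17546681e+00,  3.51169249e-01,  1.65237134e+00,  3.51828054e-05,
        1.13905388e+00, -8.45949667e-02]), 'qd': array([ 0.00194642, -0.0009656 , -0.00228393, -0.00238849, -0.00063437,
        0.00091391]), 'tau': array([ 4.17562896e-04, -5.06826746e+01, -2.91878808e+01, -5.55577958e-05,
        2.51432692e-03,  4.07724713e-06]), 'tcp_pos': array([0.16801962, 0.52340235, 0.23081515]), 'eef_rot': array([-3.14059712e+00, -1.16472591e-04,  2.83084331e+00]), 'ft_force': array([-1.35742417,  0.11423965, -0.23968133]), 'ft_torque': array([-0.04067202,  0.02873871, -0.00499993]), 'finger_gap': 0.08530452472762787}
```

View pics/scene0.png

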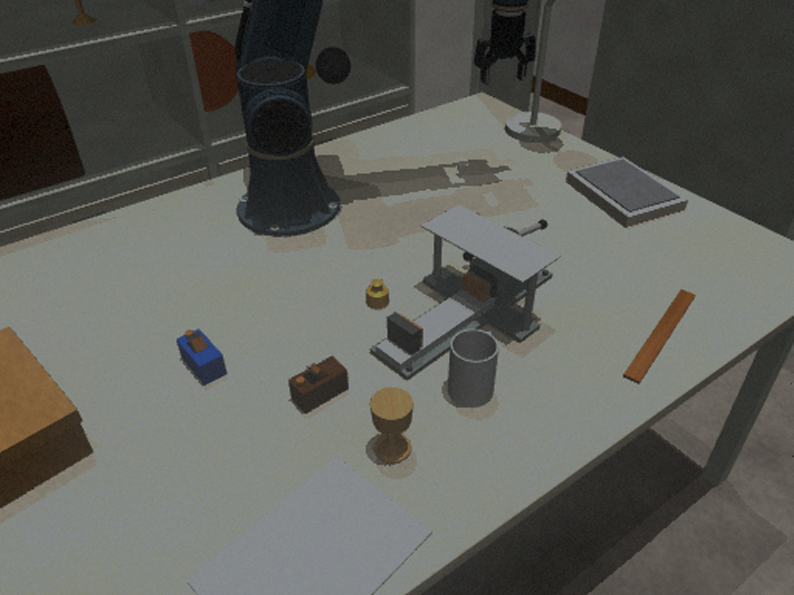

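View pics/top0.png

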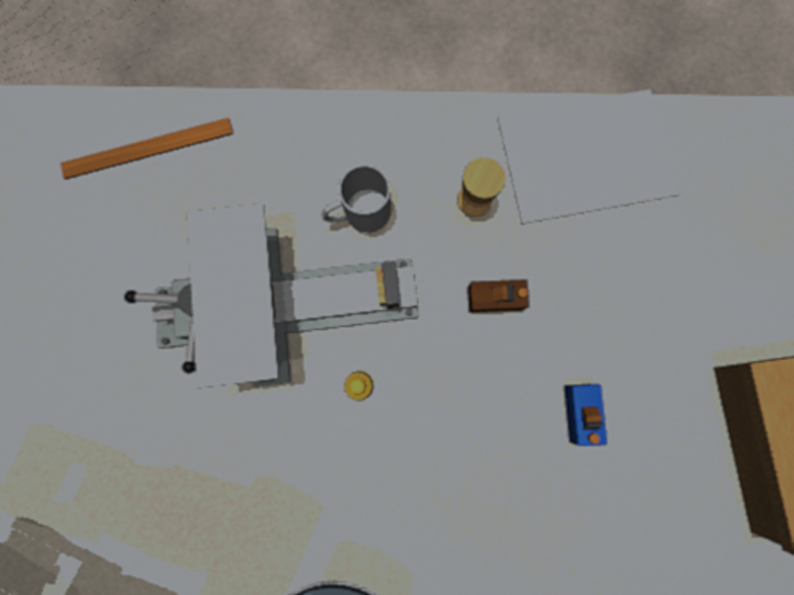

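The top view (up is +x, left is +y) shows these, in its pixels: plane (498,295), stop (388,287), hood corners about (187,211)-(277,380), balls (130,297) and (190,367), tankard (365,200), brass weight (358,386). The scene view shows the jaw pad under the hood at (478,287).

```bash
python3 - <<'E'
from h import *
T=np.load("top0.npy",allow_pickle=True).item(); S=np.load("scene0.npy",allow_pickle=True).item()
k=1.55
w=lambda u,v,z:onz(T,u/k,v/k,z)[:2].round(4)
a=T["img"].astype(int); hsv=cv2.cvtColor(T["img"],cv2.COLOR_RGB2HSV)
def blob(m,box):
    mm=np.zeros(m.shape,np.uint8); x0,y0,x1,y1=[int(b/k) for b in box]; mm[y0:y1,x0:x1]=m[y0:y1,x0:x1]
    n,l,s,c=cv2.connectedComponentsWithStats(mm); i=1+np.argmax(s[1:,4]); p=np.argwhere(l==i)[:,::-1].astype(np.float32)
    return c[i],cv2.minAreaRect(p),s[i]
br=((hsv[...,1]>110)&(hsv[...,2]>15)).astype(np.uint8)
c,r,s=blob(br,(455,265,545,325)); print("plane",c*k,r,s); 
for p in cv2.boxPoints(r): print(" top z.05",onz(T,*p,.05)[:2].round(4)," z0",onz(T,*p,0)[:2].round(4))
dk=(a.sum(2)<110).astype(np.uint8)
for b in((118,283,145,310),(176,355,202,380)):
    c,r,s=blob(dk,b); print("ball",c*k,s,onz(T,*c,.125)[:2].round(4))
print("hood corners",[w(*p,.152) for p in((187,211),(264,205),(277,380),(198,388))])
ck=((hsv[...,1]>90)).astype(np.uint8)
c,r,s=blob(ck,(368,255,400,315)); print("cork",c*k,r); print([w(*(p*k),.082) for p in cv2.boxPoints(r)])
print("bed corners z~.0", [w(*p,.0) for p in((412,260),(418,318))])
print("weight",w(358,386,.055),"tank",w(365,187,.11),"gob",w(484,180,.11))
save(T,"topcrop.png",(70,120,370,260),2.6)
save(S,"scenecrop.png",(180,120,370,270),4)
E
```

```text
plane [496.51833603 295.38642973] ((321.2703552246094, 190.4887237548828), (18.317440032958984, 37.05118179321289), 87.61405944824219) [303 181  38  20 619]
 top z.05 [ 0.5907 -0.2038]  z0 [ 0.5996 -0.2104]
 top z.05 [ 0.596  -0.2952]  z0 [ 0.6052 -0.3072]
 top z.05 [ 0.5505 -0.2961]  z0 [ 0.557  -0.3081]
 top z.05 [ 0.5453 -0.2054]  z0 [ 0.5515 -0.2121]
ball [129.6  295.95] [ 81 188   6   7  31] [0.5497 0.2951]
ball [188.58333333 366.47166667] [119 234   6   6  30] [0.4504 0.2023]
hood corners [array([0.6696, 0.2111]), array([0.6802, 0.1018]), array([0.4337, 0.0706]), array([0.4214, 0.177 ])]
cork [380.13246753 284.41493506] ((245.2254180908203, 184.47952270507812), (23.267684936523438, 3.4403581619262695), 84.80557250976562)
[array([ 0.6047, -0.057 ]), array([ 0.6056, -0.0652]), array([ 0.55  , -0.0713]), array([ 0.5491, -0.0632])]
bed corners z~.0 [array([ 0.6365, -0.1144]), array([ 0.5378, -0.1255])]
weight [ 0.4256 -0.0325] tank [ 0.7246 -0.0391] gob [ 0.7387 -0.2202]
```

View pics/topcrop.png

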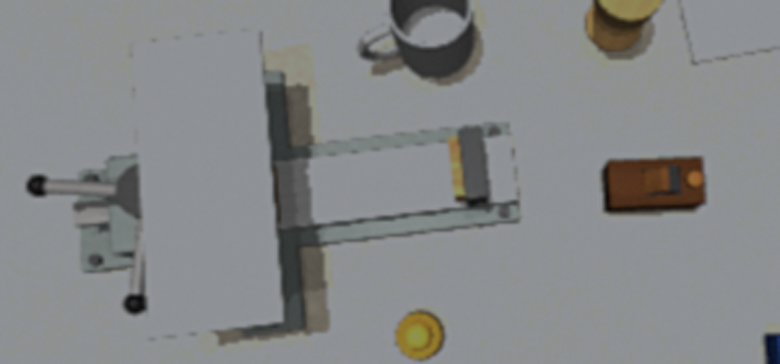

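View pics/scenecrop.png

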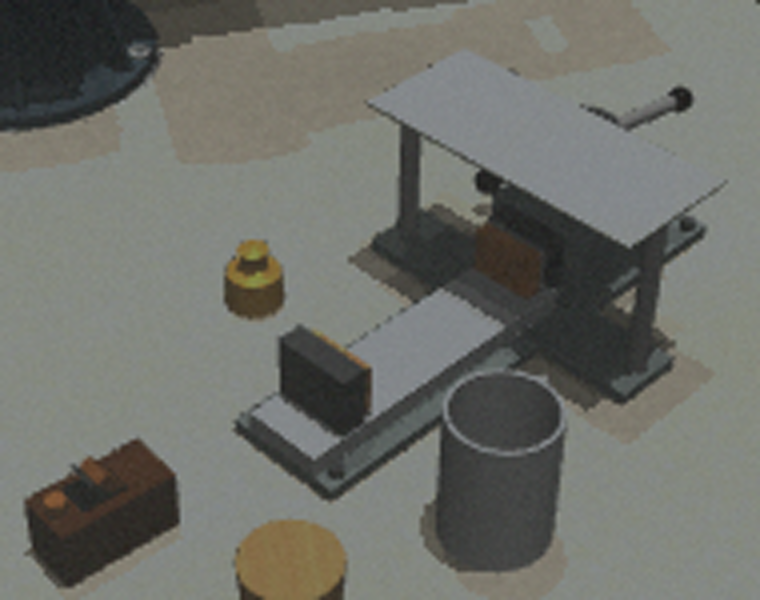

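```bash
python3 - <<'E'
from h import *
T=np.load("top0.npy",allow_pickle=True).item(); S=np.load("scene0.npy",allow_pickle=True).item()
s=lambda u,v,z:onz(S,180+u/4,120+v/4,z)[:2].round(4)
t=lambda u,v,z:onz(T,70+u/2.6,120+v/2.6,z)[:2].round(4)
print("plane bottom",s(178,523,0),s(68,587,0),s(30,553,0)); print("plane top",s(28,503,.05),s(140,440,.05),s(178,477,.05))
print("top cam, top face",t(613,163,.05),t(704,158,.05),t(705,207,.05),t(612,211,.05),"bottom-left",t(604,212,0))
print("pad bottom edge",s(475,257,.033),s(540,297,.033),"pad top",s(480,222,.073),s(545,258,.073))
print("stop steel top", s(282,330,.082),s(320,335,.082),s(371,368,.082))
print("hub region hood", s(372,103,.152),s(726,183,.152),"ball",s(680,98,.125))
E
```

```text
plane bottom [ 0.5952 -0.2082] [ 0.5999 -0.297 ] [ 0.559  -0.3026]
plane top [ 0.5628 -0.3   ] [ 0.5567 -0.2107] [ 0.6012 -0.2088]
top cam, top face [ 0.5894 -0.2122] [ 0.5955 -0.2986] [ 0.5487 -0.2985] [ 0.5435 -0.2109] bottom-left [ 0.5485 -0.2099]
pad bottom edge [0.5244 0.1138] [0.5908 0.1218] pad top [0.5311 0.1104] [0.5933 0.1205]
stop steel top [ 0.5519 -0.0888] [ 0.572  -0.0707] [ 0.6201 -0.063 ]
hub region hood [0.4468 0.0703] [0.6762 0.2081] ball [0.553  0.2924]
```

```bash
cat >> h.py <<'E'
from scipy.spatial.transform import Rotation as Ro
def go(p,yaw):
    s=telemetry.state(); R=Ro.from_euler("xyz",s["eef_rot"]); G=Ro.from_euler("xyz",[np.pi,0,yaw])
    print("row",np.r_[R.inv().apply(np.array(p)-s["tcp_pos"])/.15,(R.inv()*G).as_rotvec()/np.pi].round(3).tolist(), "t",round(s["time_s"],2),"F",s["ft_force"].round(1),"gap",round(s["finger_gap"],4),"tcp",s["tcp_pos"].round(4))
E
python3 -m inch '[[-0.94,-0.54,0,0,0,0.382],[-0.94,-0.54,0,0,0,0.382],[-0.94,-0.54,0,0,0,0.382],[-0.94,-0.54,0,0,0,0.382],[-0.94,-0.54,0,0,0,0.382],[-0.94,-0.54,0,0,0,0.382],[-0.94,-0.54,0,0,0,0.382],[-0.94,-0.54,0,0,0,0.382]]' -1
python3 -c "
from h import *
go([.574,-.255,.15],1.63)"
```

```text
time_s: 1.1
tcp_pos: [0.2774, 0.403, 0.2307]
eef_rot: [-3.141, 0.001, 1.631]
ft_force: [0.3, -0.6, -0.5]
finger_gap: 0.0857
row [-4.498, 1.709, 0.542, -0.0, 0.0, 0.0] t 1.1 F [ 0.3 -0.6 -0.5] gap 0.0857 tcp [0.2774 0.403  0.2307]
```

```bash

python3 -m inch '[[-0.4,0.16,0,0,0,0],[-0.8,0.32,0,0,0,0],[-1,0.38,0,0,0,0]]'
python3 -m inch '[[-0.4,0.16,0,0,0,0],[-0.8,0.32,0,0,0,0],[-1,0.38,0,0,0,0]]'
python3 -m inch '[[-0.4,0.16,0,0,0,0],[-0.8,0.32,0,0,0,0],[-1,0.38,0,0,0,0]]'
python3 -m inch '[[-0.4,0.16,0,0,0,0],[-0.8,0.32,0,0,0,0],[-1,0.38,0,0,0,0]]'
python3 -c "
from h import *
go([.574,-.255,.15],1.63)"
```

```text
time_s: 1.48
tcp_pos: [0.344, 0.2547, 0.2308]
eef_rot: [-3.141, 0.002, 1.632]
ft_force: [1.1, 0.6, -0.2]
finger_gap: 0.0856
time_s: 1.85
tcp_pos: [0.4108, 0.1062, 0.2311]
eef_rot: [-3.141, 0.002, 1.633]
ft_force: [-0.1, 0.7, 0.3]
finger_gap: 0.0853
time_s: 2.22
tcp_pos: [0.4778, -0.0424, 0.2311]
eef_rot: [-3.141, 0.002, 1.634]
ft_force: [-0.0, 0.5, -0.1]
finger_gap: 0.0853
time_s: 2.6
tcp_pos: [0.5447, -0.191, 0.231]
eef_rot: [-3.141, 0.002, 1.635]
ft_force: [0.2, -0.1, -0.3]
finger_gap: 0.0851
row [-0.437, 0.168, 0.541, -0.0, 0.001, 0.001] t 2.6 F [ 0.2 -0.1 -0.3] gap 0.0851 tcp [ 0.5447 -0.191   0.231 ]
```

```bash

python3 -m inch '[[-0.437,0.168,0.3,0,0,0],[-0.437,0.168,0.7,0,0,0],[-0.437,0.168,0.8,0,0,0],[-0.437,0.168,0.8,0,0,0]]'
python3 - <<'E'
from h import *
S=get_image("scene");T=get_image("top")
a=cv2.resize(S["img"][160:320,120:280],(400,400),interpolation=2);b=cv2.resize(T["img"][110:270,240:400],(400,400),interpolation=2)
cv2.imwrite("pics/grasp.png",np.hstack([a,b])[:,:,::-1])
go([.574,-.255,.011],1.63)
E
```

```text
time_s: 3.1
tcp_pos: [0.5728, -0.2547, 0.1089]
eef_rot: [-3.137, -0.001, 1.636]
ft_force: [-0.8, -0.4, 0.6]
finger_gap: 0.0851
row [0.002, -0.003, 0.675, 0.0, 0.001, 0.002] t 3.2 F [-0.1 -0.2  0.6] gap 0.0852 tcp [ 0.5744 -0.2551  0.1122]
```

View pics/grasp.png

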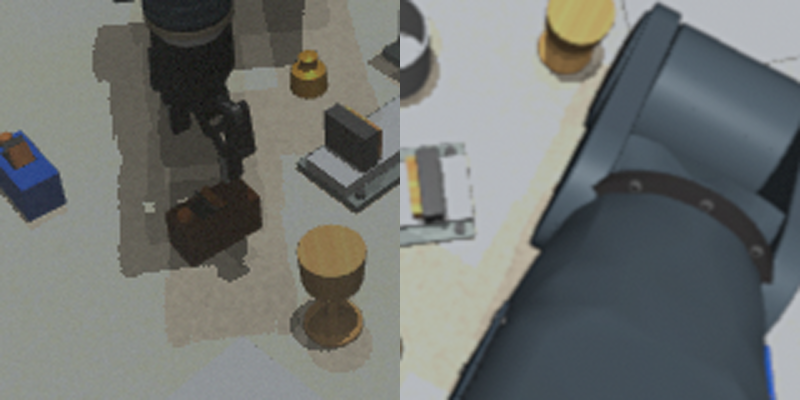

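```bash

python3 - <<'E'
from h import *
S=np.load("scene0.npy",allow_pickle=True).item()
for X in([.574,-.255,.112],[.624,-.252,.125],[.524,-.258,.125],[.574,-.255,.05],[.574,-.209,.05],[.551,-.255,.05],[.597,-.255,.05]):
    u,v=proj(S,X); print(X,round((u-120)*2.5),round((v-160)*2.5))
E
```

```text
[0.574, -0.255, 0.112] 205 159
[0.624, -0.252, 0.125] 233 177
[0.524, -0.258, 0.125] 177 125
[0.574, -0.255, 0.05] 210 202
[0.574, -0.209, 0.05] 247 183
[0.551, -0.255, 0.05] 199 189
[0.597, -0.255, 0.05] 222 215
```

```bash

python3 -m inch '[[0,0.027,0.2,0,0,0],[0,0.027,0.4,0,0,0],[0,0.027,0.6,0,0,0],[0,0.027,0.675,0,0,0],[0,0.027,0.675,0,0,0]]'
python3 -m inch '[[0,0,0,0,0,0],[0,0,0,0,0,0],[0,0,0,0,0,0],[0,0,0,0,0,0],[0,0,0,0,0,0],[0,0,0,0,0,0],[0,0,0,0,0,0],[0,0,0,0,0,0]]' 1 30
python3 -m inch '[[0,0,-0.1,0,0,0],[0,0,-0.4,0,0,0],[0,0,-0.8,0,0,0],[0,0,-0.8,0,0,0],[0,0,-0.8,0,0,0]]'
python3 - <<'E'
from h import *
S=get_image("scene");save(S,"lift.png",(120,120,280,260),4)
go([.572,-.009,.13],1.69)
E
```

```text
time_s: 3.82
tcp_pos: [0.579, -0.2551, 0.0119]
eef_rot: [3.14, 0.003, 1.636]
ft_force: [0.4, 0.7, 1.0]
finger_gap: 0.0855
time_s: 4.82
tcp_pos: [0.5793, -0.2554, 0.0131]
eef_rot: [3.14, 0.004, 1.636]
ft_force: [-2.7, -0.3, 6.7]
finger_gap: 0.0455
time_s: 5.45
tcp_pos: [0.5787, -0.2548, 0.1331]
eef_rot: [3.14, 0.003, 1.636]
ft_force: [-1.1, 0.1, -3.0]
finger_gap: 0.0457
row [1.637, 0.065, 0.011, 0.0, 0.001, -0.017] t 5.5 F [ 0.5  0.6 -3.2] gap 0.0457 tcp [ 0.5784 -0.2546  0.1322]
```

View pics/lift.png

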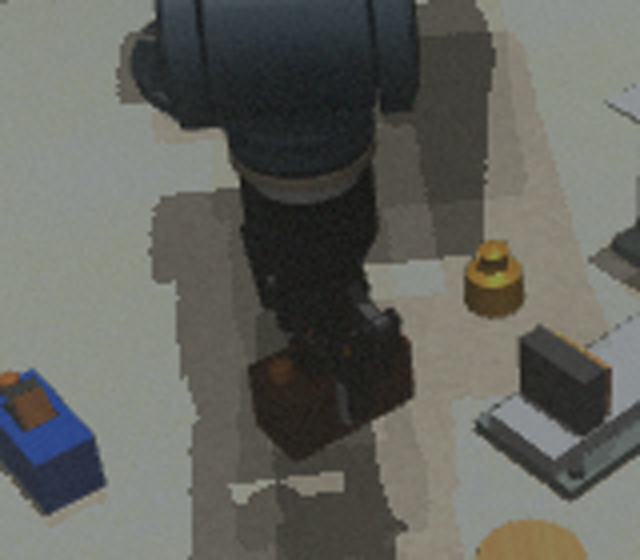

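```bash

python3 -m inch '[[0.2,0.01,0,0,0,0],[0.5,0.03,0,0,0,-0.008],[0.8,0.03,0,0,0,-0.017],[0.85,0.03,0,0,0,-0.017]]'
python3 -c "
from h import *
go([.5705,-.0065,.13],1.689)"
```

```text
time_s: 6.0
tcp_pos: [0.5736, -0.1246, 0.1305]
eef_rot: [-3.139, 0.001, 1.692]
ft_force: [0.6, -0.6, -2.7]
finger_gap: 0.0459
row [0.784, 0.075, 0.002, -0.001, 0.0, 0.001] t 6.0 F [ 0.6 -0.6 -2.7] gap 0.0459 tcp [ 0.5736 -0.1246  0.1305]
```

```bash

python3 -m inch '[[0.3,0.03,0,0,0,0],[0.6,0.06,0,0,0,0],[0.784,0.075,0,0,0,0],[0.784,0.075,0,0,0,0],[0.784,0.075,0.2,0,0,0],[0.784,0.075,0.2,0,0,0]]'
python3 - <<'E'
from h import *
S=get_image("scene");T=get_image("top")
a=cv2.resize(S["img"][150:260,230:340],(400,400),interpolation=2);b=cv2.resize(T["img"][120:260,160:300],(400,400),interpolation=2)
cv2.imwrite("pics/place.png",np.hstack([a,b])[:,:,::-1])
go([.5705,-.0065,.045],1.689)
E
```

```text
time_s: 6.75
tcp_pos: [0.569, -0.0075, 0.0982]
eef_rot: [-3.134, 0.0, 1.691]
ft_force: [-0.3, 0.3, -1.7]
finger_gap: 0.0458
row [0.006, 0.002, 0.37, -0.001, 0.0, 0.001] t 6.85 F [ 0.1 -0.1 -1.9] gap 0.0455 tcp [ 0.5705 -0.0074  0.1005]
```

View pics/place.png

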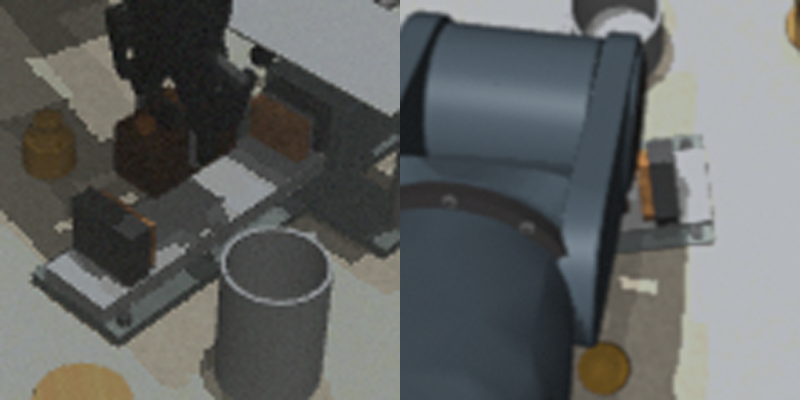

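```bash

python3 -m inch '[[0,0,0.12,0,0,0],[0,0,0.25,0,0,0],[0,0,0.34,0,0,0],[0,0,0.375,0,0,0],[0,0,0.375,0,0,0],[0,0,0.375,0,0,0]]'
python3 -c "
from h import *
go([.5705,-.0065,.043],1.689)"
```

```text
time_s: 7.6
tcp_pos: [0.5707, -0.0075, 0.0447]
eef_rot: [-3.139, 0.001, 1.692]
ft_force: [-0.1, -0.9, -1.7]
finger_gap: 0.0458
row [0.007, -0.0, 0.011, -0.001, 0.0, 0.001] t 7.6 F [-0.1 -0.9 -1.7] gap 0.0458 tcp [ 0.5707 -0.0075  0.0447]
```

```bash

python3 -m inch '[[0.007,0,0.012,0,0,0],[0.007,0,0.014,0,0,0],[0.007,0,0.014,0,0,0]]'
python3 -m inch '[[0,0,0,0,0,0],[0,0,0,0,0,0],[0,0,0,0,0,0],[0,0,0,0,0,0],[0,0,0,0,0,0],[0,0,0,0,0,0]]' -1
python3 -m inch '[[0,0,-0.1,0,0,0],[0,0,-0.4,0,0,0],[0,0,-0.8,0,0,0],[0,0,-1,0,0,0],[0,0,-1,0,0,0]]'
python3 -m inch '[[-0.1,-0.4,-0.1,0,0,0],[-0.2,-0.8,-0.2,0,0,0],[-0.2,-1,-0.2,0,0,0],[-0.2,-1,-0.2,0,0,0]]' 1
python3 - <<'E'
from h import *
S=get_image("scene");T=get_image("top")
a=cv2.resize(S["img"][150:260,230:340],(400,400),interpolation=2);b=cv2.resize(T["img"][130:250,70:270],(400,240),interpolation=2)
c=np.zeros((400,400,3),np.uint8);c[:240]=b
cv2.imwrite("pics/placed.png",np.hstack([a,c])[:,:,::-1])
go([.5,.15,.25],1.689)
E
```

```text
time_s: 7.98
tcp_pos: [0.5708, -0.0064, 0.0431]
eef_rot: [-3.14, 0.001, 1.692]
ft_force: [-2.6, 1.5, 5.5]
finger_gap: 0.0454
time_s: 8.72
tcp_pos: [0.5708, -0.0064, 0.0431]
eef_rot: [-3.14, 0.001, 1.692]
ft_force: [-0.1, 0.1, -0.6]
finger_gap: 0.0853
time_s: 9.35
tcp_pos: [0.5722, -0.0062, 0.1966]
eef_rot: [3.138, 0.002, 1.692]
ft_force: [-0.4, -0.0, -1.3]
finger_gap: 0.0854
time_s: 9.85
tcp_pos: [0.425, -0.0542, 0.226]
eef_rot: [3.138, 0.002, 1.691]
ft_force: [-0.2, -0.6, 0.1]
finger_gap: 0.0122
row [1.292, 0.647, -0.16, 0.001, 0.001, 0.001] t 9.95 F [ 0.6  0.1 -0.4] gap 0.0001 tcp [ 0.4271 -0.0541  0.2261]
```

View pics/placed.png

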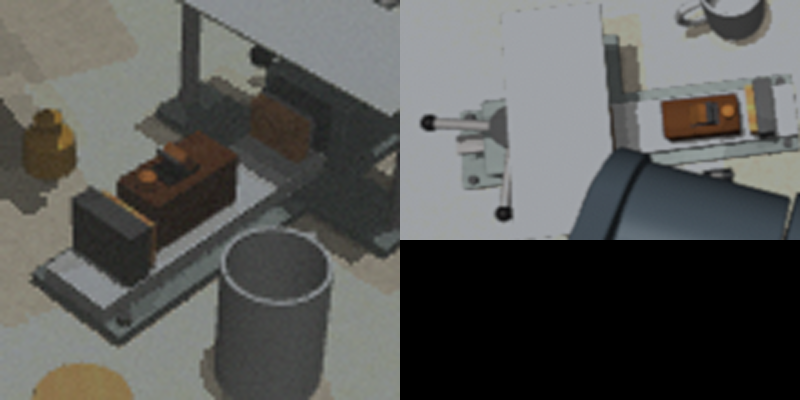

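```bash

python3 -m inch '[[0.2,0.1,-0.05,0,0,-0.055],[0.5,0.2,-0.05,0,0,-0.11],[0.8,0.3,-0.05,0,0,-0.165],[0.95,0.4,-0.05,0,0,-0.22],[0.95,0.4,-0.05,0,0,-0.275],[0.95,0.4,-0.05,0,0,-0.33],[0.95,0.4,-0.05,0,0,-0.385],[0.95,0.4,-0.05,0,0,-0.45],[0.95,0.4,-0.05,0,0,-0.45]]'
cat >> h.py <<'E'
H=np.array([.5465,.199])
def pt(th,d,r=.064,z=.112):
    a=np.radians(th); c,s=np.cos(a),np.sin(a)
    return np.array([*(H+r*np.array([c,s])+d*np.array([-s,c])),z]),a+np.pi/2
def arc(ths,d,**k):
    for t in ths: print(t,end=" "); go(*pt(t,d,**k))
E
python3 -c "
from h import *
arc([88],.026)"
```

```text
time_s: 11.08
tcp_pos: [0.47, 0.0951, 0.2329]
eef_rot: [-3.14, 0.004, 3.105]
ft_force: [0.8, 0.1, 1.1]
finger_gap: -0.0001
88 row [-0.307, 1.139, 0.805, -0.001, 0.001, -0.0] t 11.07 F [0.8 0.1 1.1] gap -0.0001 tcp [0.47   0.0951 0.2329]
```

```bash

python3 -m inch '[[-0.1,0.4,0,0,0,0],[-0.2,0.8,0,0,0,0],[-0.3,1,0,0,0,0],[-0.3,1,0,0,0,0]]'
python3 -c "
from h import *
arc([88],.026)"
```

```text
time_s: 11.58
tcp_pos: [0.521, 0.2454, 0.2319]
eef_rot: [-3.14, 0.003, 3.104]
ft_force: [-0.1, 0.8, -0.2]
finger_gap: 0.0002
88 row [-0.005, 0.125, 0.799, -0.001, 0.001, -0.001] t 11.57 F [-0.1  0.8 -0.2] gap 0.0002 tcp [0.521  0.2454 0.2319]
```

```bash

python3 -m inch '[[0,0.125,0.2,0,0,0],[0,0.125,0.5,0,0,0],[0,0.125,0.75,0,0,0],[0,0.125,0.8,0,0,0],[0,0.125,0.8,0,0,0]]'
python3 - <<'E'
from h import *
S=get_image("scene");T=get_image("top")
a=cv2.resize(S["img"][110:220,270:380],(400,400),interpolation=2);b=cv2.resize(T["img"][130:250,50:170],(400,400),interpolation=2)
cv2.imwrite("pics/caps.png",np.hstack([a,b])[:,:,::-1])
arc([84,78,72,66,60,54,48,42],.017)
E
```

```text
time_s: 12.2
tcp_pos: [0.5224, 0.2636, 0.1125]
eef_rot: [-3.14, 0.003, 3.102]
ft_force: [0.2, -0.2, 0.6]
finger_gap: -0.0
84 row [-0.089, 0.006, 0.01, -0.0, 0.002, 0.021] t 12.3 F [ 0.  -0.1 -0. ] gap 0.0001 tcp [0.5229 0.264  0.1135]
78 row [-0.135, 0.013, 0.011, -0.0, 0.002, 0.054] t 12.3 F [ 0.  -0.1 -0. ] gap 0.0001 tcp [0.5229 0.264  0.1135]
72 row [-0.181, 0.015, 0.011, -0.0, 0.002, 0.088] t 12.3 F [ 0.  -0.1 -0. ] gap 0.0001 tcp [0.5229 0.264  0.1135]
66 row [-0.227, 0.011, 0.011, 0.0, 0.002, 0.121] t 12.3 F [ 0.  -0.1 -0. ] gap 0.0001 tcp [0.5229 0.264  0.1135]
60 row [-0.273, 0.003, 0.011, 0.0, 0.002, 0.154] t 12.3 F [ 0.  -0.1 -0. ] gap 0.0001 tcp [0.5229 0.264  0.1135]
54 row [-0.317, -0.009, 0.012, 0.0, 0.002, 0.188] t 12.3 F [ 0.  -0.1 -0. ] gap 0.0001 tcp [0.5229 0.264  0.1135]
48 row [-0.36, -0.027, 0.012, 0.0, 0.002, 0.221] t 12.3 F [ 0.  -0.1 -0. ] gap 0.0001 tcp [0.5229 0.264  0.1135]
42 row [-0.401, -0.048, 0.012, 0.0, 0.002, 0.254] t 12.3 F [ 0.  -0.1 -0. ] gap 0.0001 tcp [0.5229 0.264  0.1135]
```

View pics/caps.png

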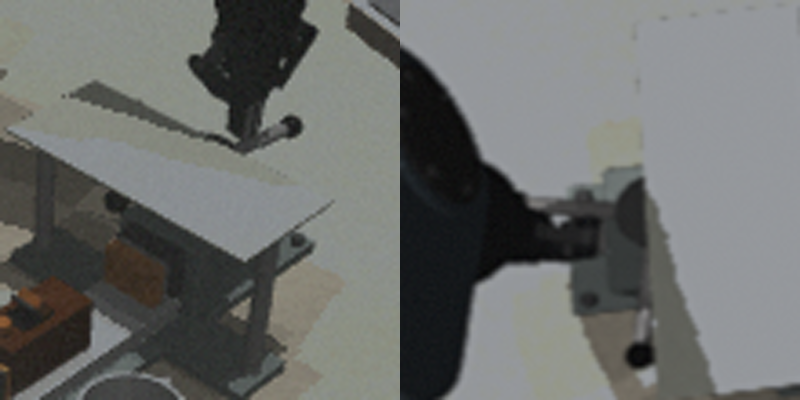

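Finger sits between the spokes, behind the +y spoke. Pushing now.

```bash

python3 -m inch '[[-0.045,0.003,0.01,0,0,0.01],[-0.089,0.006,0.01,0,0.002,0.021],[-0.135,0.013,0.01,0,0.002,0.054],[-0.181,0.015,0.01,0,0.002,0.088],[-0.227,0.011,0.01,0,0.002,0.121],[-0.273,0.003,0.01,0,0.002,0.154],[-0.317,-0.009,0.01,0,0.002,0.188],[-0.36,-0.027,0.01,0,0.002,0.221],[-0.401,-0.048,0.01,0,0.002,0.254]]'
python3 - <<'E'
from h import *
arc([36,30,24,18,12,6],.017)
E
```

```text
time_s: 13.42
tcp_pos: [0.5829, 0.2551, 0.1129]
eef_rot: [3.141, -0.002, 2.3]
ft_force: [-4.9, 3.3, 1.8]
finger_gap: 0.0001
36 row [-0.047, 0.006, 0.006, 0.0, -0.001, 0.032] t 13.43 F [-4.9  3.3  1.8] gap 0.0001 tcp [0.5829 0.2551 0.1129]
30 row [-0.093, 0.011, 0.006, 0.0, -0.001, 0.065] t 13.43 F [-4.9  3.3  1.8] gap 0.0001 tcp [0.5829 0.2551 0.1129]
24 row [-0.14, 0.011, 0.005, 0.0, -0.001, 0.099] t 13.43 F [-4.9  3.3  1.8] gap 0.0001 tcp [0.5829 0.2551 0.1129]
18 row [-0.186, 0.006, 0.005, 0.0, -0.001, 0.132] t 13.43 F [-4.9  3.3  1.8] gap 0.0001 tcp [0.5829 0.2551 0.1129]
12 row [-0.231, -0.003, 0.005, 0.0, -0.001, 0.165] t 13.43 F [-4.9  3.3  1.8] gap 0.0001 tcp [0.5829 0.2551 0.1129]
6 row [-0.275, -0.018, 0.005, 0.0, -0.001, 0.199] t 13.43 F [-4.9  3.3  1.8] gap 0.0001 tcp [0.5829 0.2551 0.1129]
```

```bash

python3 -m inch '[[-0.047,0.006,0.005,0,0,0.032],[-0.093,0.011,0.005,0,0,0.065],[-0.14,0.011,0.005,0,0,0.099],[-0.186,0.006,0.005,0,0,0.132],[-0.231,-0.003,0.005,0,0,0.165],[-0.275,-0.018,0.005,0,0,0.199],[-0.275,-0.018,0.005,0,0,0.199]]'
python3 -m inch '[[0.05,0,0,0,0,0],[0.05,0,-0.15,0,0,0],[0.05,0,-0.35,0,0,0],[0.05,0,-0.35,0,0,0]]'
python3 - <<'E'
from h import *
T=get_image("top");save(T,"cap2.png",(60,130,160,250),4)
go(*pt(97,.030,z=.165));go(*pt(97,.030))
E
```

```text
time_s: 14.3
tcp_pos: [0.6093, 0.2226, 0.1127]
eef_rot: [3.141, -0.003, 1.674]
ft_force: [0.3, 0.9, 0.5]
finger_gap: 0.0001
time_s: 14.8
tcp_pos: [0.6095, 0.2306, 0.1676]
eef_rot: [3.137, -0.004, 1.675]
ft_force: [0.0, -0.4, 0.1]
finger_gap: -0.0003
row [0.258, -0.642, 0.005, 0.001, -0.0, -0.506] t 14.85 F [ 0.6 -0.9 -1.2] gap 0.0003 tcp [0.6087 0.2303 0.1659]
row [0.257, -0.643, 0.359, 0.001, -0.0, -0.506] t 14.85 F [ 0.6 -0.9 -1.2] gap 0.0003 tcp [0.6087 0.2303 0.1659]
```

View pics/cap2.png

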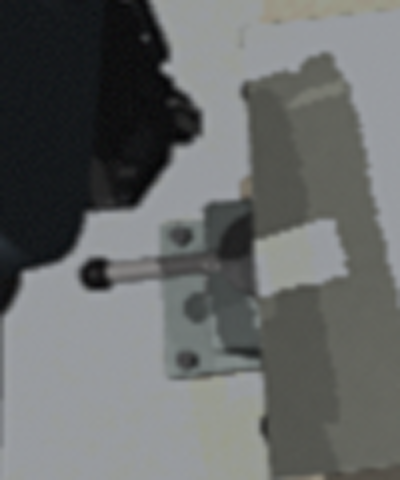

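```bash

python3 -m inch '[[0.05,-0.1,0,0,0,-0.056],[0.1,-0.2,0,0,0,-0.112],[0.15,-0.3,0,0,0,-0.168],[0.2,-0.4,0,0,0,-0.224],[0.25,-0.5,0,0,0,-0.28],[0.257,-0.643,0,0,0,-0.336],[0.257,-0.643,0,0,0,-0.392],[0.257,-0.643,0,0,0,-0.448],[0.257,-0.643,0,0,0,-0.506],[0.257,-0.643,0,0,0,-0.506]]'
python3 -m inch '[[0,0,0.15,0,0,0],[0,0,0.36,0,0,0],[0,0,0.36,0,0,0]]'
python3 - <<'E'
from h import *
T=np.load("top0.npy",allow_pickle=True).item()
p=onz(T,83.75,198.25,.125)[:2]; print("ball",p,np.degrees(np.arctan2(*(p-H)[::-1])))
arc([96,90,84,78,72,66,60,54,48,42],.017)
E
```

```text
time_s: 16.1
tcp_pos: [0.5083, 0.2586, 0.1649]
eef_rot: [3.139, 0.001, -3.019]
ft_force: [-0.4, -0.3, -0.3]
finger_gap: -0.0003
time_s: 16.48
tcp_pos: [0.5068, 0.2583, 0.1087]
eef_rot: [3.14, -0.004, -3.023]
ft_force: [0.0, 1.0, -0.2]
finger_gap: 0.0001
ball [0.53325964 0.29320579] 98.0003594349908
96 row [-0.108, 0.005, -0.023, 0.0, -0.001, 0.005] t 16.48 F [ 0.   1.  -0.2] gap 0.0001 tcp [0.5068 0.2583 0.1087]
90 row [-0.154, 0.013, -0.023, 0.0, -0.001, 0.038] t 16.48 F [ 0.   1.  -0.2] gap 0.0001 tcp [0.5068 0.2583 0.1087]
84 row [-0.2, 0.018, -0.023, 0.0, -0.001, 0.071] t 16.48 F [ 0.   1.  -0.2] gap 0.0001 tcp [0.5068 0.2583 0.1087]
78 row [-0.246, 0.017, -0.023, 0.0, -0.001, 0.105] t 16.48 F [ 0.   1.  -0.2] gap 0.0001 tcp [0.5068 0.2583 0.1087]
72 row [-0.292, 0.011, -0.023, 0.0, -0.001, 0.138] t 16.48 F [ 0.   1.  -0.2] gap 0.0001 tcp [0.5068 0.2583 0.1087]
66 row [-0.337, 0.001, -0.023, 0.0, -0.001, 0.171] t 16.48 F [ 0.   1.  -0.2] gap 0.0001 tcp [0.5068 0.2583 0.1087]
60 row [-0.38, -0.014, -0.024, 0.0, -0.001, 0.205] t 16.48 F [ 0.   1.  -0.2] gap 0.0001 tcp [0.5068 0.2583 0.1087]
54 row [-0.422, -0.034, -0.024, -0.0, -0.001, 0.238] t 16.48 F [ 0.   1.  -0.2] gap 0.0001 tcp [0.5068 0.2583 0.1087]
48 row [-0.462, -0.057, -0.024, -0.0, -0.001, 0.271] t 16.48 F [ 0.   1.  -0.2] gap 0.0001 tcp [0.5068 0.2583 0.1087]
42 row [-0.499, -0.085, -0.024, -0.0, -0.001, 0.305] t 16.48 F [ 0.   1.  -0.2] gap 0.0001 tcp [0.5068 0.2583 0.1087]
```

```bash

python3 -m inch '[[-0.06,0.003,-0.02,0,0,0],[-0.108,0.005,-0.023,0,0,0.005],[-0.154,0.013,-0.023,0,0,0.038],[-0.2,0.018,-0.023,0,0,0.071],[-0.246,0.017,-0.023,0,0,0.105],[-0.292,0.011,-0.023,0,0,0.138],[-0.337,0.001,-0.023,0,0,0.171],[-0.38,-0.014,-0.024,0,0,0.205],[-0.422,-0.034,-0.024,0,0,0.238],[-0.462,-0.057,-0.024,0,0,0.271]]'
python3 - <<'E'
from h import *
S=get_image("scene"); save(S,"mid.png",(230,150,340,260),4)
arc([42,36,30,24,18,12,6],.017)
E
```

```text
time_s: 17.73
tcp_pos: [0.5769, 0.2585, 0.113]
eef_rot: [-3.14, -0.004, 2.404]
ft_force: [-6.5, 2.3, 3.5]
finger_gap: 0.0002
42 row [-0.041, 0.005, 0.007, -0.0, -0.001, 0.03] t 17.77 F [-3.1  1.5  1.2] gap -0.0 tcp [0.5777 0.2581 0.113 ]
36 row [-0.087, 0.01, 0.007, -0.001, -0.001, 0.064] t 17.77 F [-3.1  1.5  1.2] gap -0.0 tcp [0.5777 0.2581 0.113 ]
30 row [-0.133, 0.01, 0.006, -0.001, -0.001, 0.097] t 17.77 F [-3.1  1.5  1.2] gap -0.0 tcp [0.5777 0.2581 0.113 ]
24 row [-0.179, 0.006, 0.006, -0.001, -0.001, 0.13] t 17.77 F [-3.1  1.5  1.2] gap -0.0 tcp [0.5777 0.2581 0.113 ]
18 row [-0.224, -0.003, 0.006, -0.001, -0.001, 0.164] t 17.77 F [-3.1  1.5  1.2] gap -0.0 tcp [0.5777 0.2581 0.113 ]
12 row [-0.268, -0.017, 0.006, -0.001, -0.001, 0.197] t 17.77 F [-3.1  1.5  1.2] gap -0.0 tcp [0.5777 0.2581 0.113 ]
6 row [-0.311, -0.036, 0.006, -0.001, -0.001, 0.23] t 17.77 F [-3.1  1.5  1.2] gap -0.0 tcp [0.5777 0.2581 0.113 ]
```

View pics/mid.png

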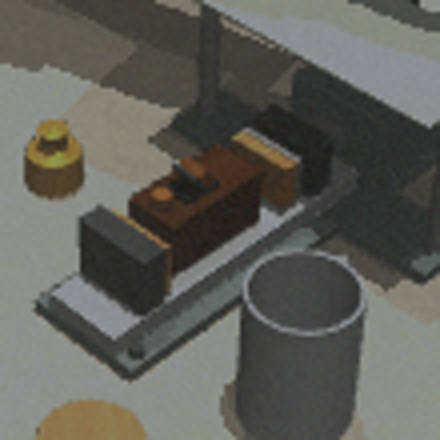

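```bash
python3 - <<'E'
from h import *
S=np.load("scene0.npy",allow_pickle=True).item()
s=lambda u,v,z:onz(S,230+u/4,150+v/4,z)[:2].round(4)
yv=np.array([-.118,.993]);O=np.array([.577,-.06])
for n,a in(("pad bot",(297,207,.033)),("pad top",(297,167,.073)),("pad topL",(236,136,.073)),("plane far bot",(260,222,.03)),("plane far top",(260,178,.08)),("plane farL top",(218,142,.08)),("plane near bot",(172,272,.03)),("stop face top",(168,240,.082))):
    p=s(*a);print(n,p,((p-O)@yv).round(4))
E
```

```text
pad bot [0.5977 0.073 ] 0.1296
pad top [0.5976 0.0699] 0.1266
pad topL [0.5433 0.0573] 0.1205
plane far bot [0.5917 0.0426] 0.1001
plane far top [0.5974 0.0347] 0.0916
plane farL top [0.5475 0.0364] 0.0992
plane near bot [ 0.5958 -0.0424] 0.0153
stop face top [ 0.6124 -0.0597] -0.0039
```

```bash

python3 -m inch '[[-0.041,0.005,0.006,0,0,0.03],[-0.087,0.01,0.006,0,0,0.064],[-0.133,0.01,0.006,0,0,0.097],[-0.179,0.006,0.006,0,0,0.13],[-0.224,-0.003,0.006,0,0,0.164],[-0.268,-0.017,0.006,0,0,0.197],[-0.311,-0.036,0.006,0,0,0.23],[-0.311,-0.036,0.006,0,0,0.23]]'
python3 -m inch '[[0.05,0,0,0,0,0],[0.05,0,-0.15,0,0,0],[0.05,0,-0.35,0,0,0],[0.05,0,-0.35,0,0,0]]'
python3 - <<'E'
from h import *
go(*pt(97,.030,z=.165))
E
```

```text
time_s: 18.77
tcp_pos: [0.6094, 0.2227, 0.113]
eef_rot: [-3.14, -0.002, 1.677]
ft_force: [0.9, 0.9, 0.2]
finger_gap: 0.0
time_s: 19.27
tcp_pos: [0.6097, 0.2309, 0.168]
eef_rot: [3.139, -0.003, 1.679]
ft_force: [0.8, 0.3, -0.2]
finger_gap: -0.0003
row [0.258, -0.648, 0.019, 0.002, 0.0, -0.505] t 19.27 F [ 0.8  0.3 -0.2] gap -0.0003 tcp [0.6097 0.2309 0.168 ]
```

```bash

python3 -m inch '[[0.05,-0.1,0,0,0,-0.056],[0.1,-0.2,0,0,0,-0.112],[0.15,-0.3,0,0,0,-0.168],[0.2,-0.4,0,0,0,-0.224],[0.25,-0.5,0,0,0,-0.28],[0.258,-0.648,0,0,0,-0.336],[0.258,-0.648,0,0,0,-0.392],[0.258,-0.648,0,0,0,-0.448],[0.258,-0.648,0,0,0,-0.505],[0.258,-0.648,0,0,0,-0.505]]'
python3 -m inch '[[0,0,0.15,0,0,0],[0,0,0.34,0,0,0],[0,0,0.34,0,0,0]]'
python3 - <<'E'
from h import *
arc([97,94,90,86,82,78,74,70,66,62],.017)
E
```

```text
time_s: 20.52
tcp_pos: [0.5085, 0.259, 0.1672]
eef_rot: [3.139, 0.002, -3.018]
ft_force: [-0.2, -0.3, 0.6]
finger_gap: 0.0001
time_s: 20.9
tcp_pos: [0.5074, 0.2587, 0.1144]
eef_rot: [3.14, -0.002, -3.021]
ft_force: [-0.1, -0.0, 0.3]
finger_gap: -0.0001
97 row [-0.097, -0.0, 0.016, 0.0, -0.001, -0.001] t 20.9 F [-0.1 -0.   0.3] gap -0.0001 tcp [0.5074 0.2587 0.1144]
94 row [-0.12, 0.005, 0.016, 0.0, -0.001, 0.016] t 20.9 F [-0.1 -0.   0.3] gap -0.0001 tcp [0.5074 0.2587 0.1144]
90 row [-0.15, 0.011, 0.015, 0.0, -0.001, 0.038] t 20.9 F [-0.1 -0.   0.3] gap -0.0001 tcp [0.5074 0.2587 0.1144]
86 row [-0.181, 0.014, 0.015, 0.0, -0.001, 0.061] t 20.9 F [-0.1 -0.   0.3] gap -0.0001 tcp [0.5074 0.2587 0.1144]
82 row [-0.211, 0.015, 0.015, 0.0, -0.001, 0.083] t 20.9 F [-0.1 -0.   0.3] gap -0.0001 tcp [0.5074 0.2587 0.1144]
78 row [-0.242, 0.014, 0.015, 0.0, -0.001, 0.105] t 20.9 F [-0.1 -0.   0.3] gap -0.0001 tcp [0.5074 0.2587 0.1144]
74 row [-0.273, 0.011, 0.015, 0.0, -0.001, 0.127] t 20.9 F [-0.1 -0.   0.3] gap -0.0001 tcp [0.5074 0.2587 0.1144]
70 row [-0.303, 0.005, 0.015, 0.0, -0.001, 0.149] t 20.9 F [-0.1 -0.   0.3] gap -0.0001 tcp [0.5074 0.2587 0.1144]
66 row [-0.333, -0.002, 0.015, 0.0, -0.001, 0.172] t 20.9 F [-0.1 -0.   0.3] gap -0.0001 tcp [0.5074 0.2587 0.1144]
62 row [-0.362, -0.012, 0.015, 0.0, -0.001, 0.194] t 20.9 F [-0.1 -0.   0.3] gap -0.0001 tcp [0.5074 0.2587 0.1144]
```

```bash

python3 -m inch '[[-0.05,0,0.01,0,0,0],[-0.097,0,0.015,0,0,0],[-0.12,0.005,0.015,0,0,0.016],[-0.15,0.011,0.015,0,0,0.038],[-0.181,0.014,0.015,0,0,0.061],[-0.211,0.015,0.015,0,0,0.083],[-0.242,0.014,0.015,0,0,0.105],[-0.273,0.011,0.015,0,0,0.127],[-0.303,0.005,0.015,0,0,0.149],[-0.333,-0.002,0.015,0,0,0.172]]'
python3 - <<'E'
from h import *
S=get_image("scene"); save(S,"near.png",(250,165,330,235),6)
arc([62,60,58,56,54,52,50,48,46],.017)
E
```

```text
time_s: 22.15
tcp_pos: [0.5568, 0.2646, 0.1127]
eef_rot: [-3.141, -0.004, 2.719]
ft_force: [-7.4, -1.3, 5.6]
finger_gap: -0.0003
62 row [-0.028, 0.006, 0.005, -0.0, -0.001, 0.02] t 22.2 F [-5.  -1.3  2.3] gap 0.0 tcp [0.5573 0.2645 0.1127]
60 row [-0.043, 0.008, 0.005, -0.0, -0.001, 0.031] t 22.2 F [-5.  -1.3  2.3] gap 0.0 tcp [0.5573 0.2645 0.1127]
58 row [-0.059, 0.011, 0.005, -0.0, -0.001, 0.042] t 22.2 F [-5.  -1.3  2.3] gap 0.0 tcp [0.5573 0.2645 0.1127]
56 row [-0.074, 0.012, 0.004, -0.0, -0.001, 0.053] t 22.2 F [-5.  -1.3  2.3] gap 0.0 tcp [0.5573 0.2645 0.1127]
54 row [-0.089, 0.014, 0.004, -0.0, -0.001, 0.064] t 22.2 F [-5.  -1.3  2.3] gap 0.0 tcp [0.5573 0.2645 0.1127]
52 row [-0.105, 0.014, 0.004, -0.0, -0.001, 0.075] t 22.2 F [-5.  -1.3  2.3] gap 0.0 tcp [0.5573 0.2645 0.1127]
50 row [-0.12, 0.014, 0.004, -0.0, -0.001, 0.086] t 22.2 F [-5.  -1.3  2.3] gap 0.0 tcp [0.5573 0.2645 0.1127]
48 row [-0.136, 0.014, 0.004, -0.0, -0.001, 0.097] t 22.2 F [-5.  -1.3  2.3] gap 0.0 tcp [0.5573 0.2645 0.1127]
46 row [-0.151, 0.013, 0.004, -0.0, -0.001, 0.109] t 22.2 F [-5.  -1.3  2.3] gap 0.0 tcp [0.5573 0.2645 0.1127]
```

View pics/near.png

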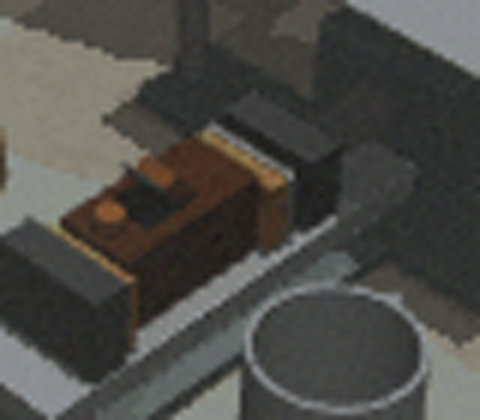

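```bash
cat > f.py <<'E'
from h import *
s=telemetry.state(); p=s["tcp_pos"][:2]-H; yaw=s["eef_rot"][2]; F=s["ft_force"]
M=p[0]*F[1]-p[1]*F[0]; th=np.degrees(yaw)-90
print("th",round(th,1),"tool az",np.degrees(np.arctan2(p[1],p[0])).round(1),"r",np.hypot(*p).round(4),"M",M.round(3),"F",F.round(1),"t",round(s["time_s"],2))
E
for i in 1; do python3 f.py; python3 -m inch '[[-0.008,0.001,0,0,0,0.0055],[-0.0152,0.003,0,0,0,0.011]]'>/dev/null; python3 f.py; 
python3 -m inch '[[-0.008,0.001,0,0,0,0.0055],[-0.0152,0.003,0,0,0,0.011]]'>/dev/null; python3 f.py; 
python3 -m inch '[[-0.008,0.001,0,0,0,0.0055],[-0.0152,0.003,0,0,0,0.011]]'>/dev/null; python3 f.py; done
```

```text
th 65.5 tool az 80.6 r 0.0664 M 0.311 F [-5.  -1.3  2.3] t 22.2
th 63.5 tool az 79.2 r 0.0664 M 0.532 F [-7.7  2.4 -0.2] t 22.45
th 61.4 tool az 78.0 r 0.0666 M 0.427 F [-6.   2.8 -0.8] t 22.7
th 59.4 tool az 76.9 r 0.0667 M 0.492 F [-6.8  3.5  0.3] t 22.95
```

```bash
sed -i 's/"F",F/"Tz",s["ft_torque"][2].round(3),"F",F/' f.py
P(){ python3 f.py; }
python3 -m inch '[[-0.018,0.003,0,0,0,0.007]]'>/dev/null; P
python3 -m inch '[[-0.018,0.003,0,0,0,0.007]]'>/dev/null; P
python3 -m inch '[[-0.018,0.003,0,0,0,0.007]]'>/dev/null; P
python3 -m inch '[[-0.018,0.003,0,0,0,0.007]]'>/dev/null; P
python3 -m inch '[[-0.018,0.003,0,0,0,0.007]]'>/dev/null; P
```

```text
th 58.1 tool az 75.4 r 0.0667 M 0.601 Tz 0.031 F [-8.3  4.  -0.6] t 23.07
th 56.7 tool az 74.0 r 0.0667 M 0.561 Tz -0.019 F [-7.5  4.4 -0.4] t 23.2
th 55.4 tool az 72.7 r 0.0667 M 0.644 Tz 0.024 F [-8.5  5.1 -0.9] t 23.32
th 54.1 tool az 71.5 r 0.0667 M 0.695 Tz 0.025 F [-9.7  3.9 -0.4] t 23.45
th 52.7 tool az 70.3 r 0.0667 M 0.687 Tz -0.007 F [-8.8  5.9  0.6] t 23.57
```

```bash

python3 -m inch '[[0.05,0,0,0,0,0],[0.07,0,-0.2,0,0,0],[0.07,0,-0.6,0,0,0],[0.07,0,-0.9,0,0,0],[0.07,0,-0.9,0,0,0]]'
python3 -m inch '[[0.3,0.3,0,0,0,0],[0.6,0.6,0,0,0,0],[0.8,0.8,0,0,0,0],[0.8,0.8,0,0,0,0],[0.8,0.8,0,0,0,0],[0.8,0.8,0,0,0,0]]'
python3 - <<'E'
from h import *
T=get_image("top"); T0=np.load("top0.npy",allow_pickle=True).item(); k=1.55
for n,I in(("before",T0),("now",T)):
    hsv=cv2.cvtColor(I["img"],cv2.COLOR_RGB2HSV)
    m=((hsv[...,1]>110)&(hsv[...,2]>15)).astype(np.uint8)
    nn,l,s,c=cv2.connectedComponentsWithStats(m)
    print(n,[(s[i].tolist(),onz(I,*c[i],.05)[:2].round(3).tolist()) for i in range(1,nn) if s[i,4]>100 and 180<s[i,0]<345 and 95<s[i,1]<270])
hsv=cv2.cvtColor(T["img"],cv2.COLOR_RGB2HSV)
row=T["img"][184:187,185:262].mean(0).astype(int)
for i in range(0,77): print(185+i,row[i].tolist(),end=";")
print()
d=(T["img"].sum(2)<110).astype(np.uint8); nn,l,s,c=cv2.connectedComponentsWithStats(d)
for i in range(1,nn):
    if 15<s[i,4]<60:
        p=onz(T,*c[i],.125)[:2]; print("ball?",c[i],p,np.hypot(*(p-H)),np.degrees(np.arctan2(*(p-H)[::-1])))
s=telemetry.state();print(s["tcp_pos"],s["ft_force"],s["time_s"])
E
```

```text
time_s: 24.2
tcp_pos: [0.5659, 0.2682, 0.2528]
eef_rot: [-3.136, -0.02, 2.491]
ft_force: [-0.2, -0.0, -0.8]
finger_gap: 0.0001
time_s: 24.95
tcp_pos: [0.5435, 0.4352, 0.2544]
eef_rot: [-3.136, -0.019, 2.49]
ft_force: [0.7, 0.2, -0.5]
finger_gap: -0.0001
before [([296, 103, 29, 36, 574], [0.748, -0.223]), ([303, 181, 38, 20, 619], [0.57, -0.248]), ([223, 240, 17, 18, 242], [0.427, -0.032])]
now [([296, 103, 29, 36, 538], [0.746, -0.223]), ([200, 173, 48, 28, 791], [0.574, -0.009]), ([223, 240, 17, 18, 242], [0.427, -0.032])]
185 [86, 87, 86];186 [77, 77, 78];187 [76, 76, 77];188 [79, 79, 79];189 [80, 80, 80];190 [80, 79, 80];191 [81, 80, 81];192 [81, 81, 82];193 [83, 83, 84];194 [79, 79, 79];195 [58, 58, 59];196 [47, 46, 46];197 [96, 95, 95];198 [143, 144, 145];199 [149, 146, 141];200 [148, 130, 94];201 [149, 127, 76];202 [149, 129, 78];203 [144, 125, 77];204 [119, 102, 62];205 [88, 62, 37];206 [85, 50, 29];207 [86, 52, 29];208 [88, 54, 31];209 [87, 53, 30];210 [87, 53, 30];211 [87, 54, 31];212 [87, 53, 31];213 [88, 54, 31];214 [88, 53, 31];215 [88, 53, 31];216 [87, 52, 30];217 [85, 5
[... 638 characters left out ...]
4];254 [83, 84, 83];255 [80, 81, 81];256 [80, 81, 81];257 [106, 107, 109];258 [143, 145, 149];259 [149, 152, 156];260 [147, 150, 155];261 [147, 150, 154];
ball? [307.06451613 127.70967742] [ 0.704791   -0.20549236] 0.43436173163421066 -68.62797954300066
ball? [ 92.75  169.125] [0.59974666 0.27915612] 0.09622999179091797 56.40443365292701
ball? [ 99.91891892 228.89189189] [0.46606568 0.25133805] 0.09596328328087171 146.94823056677848
ball? [376.75 270.05] [ 0.38690399 -0.3535691 ] 0.5751551911236156 -106.11006218655997
ball? [216.78947368 378.21052632] [ 0.16461862 -0.01553681] 0.43801761505620135 -150.6731963486549
[0.54351357 0.43523405 0.25455804] [ 0.84525977 -0.04182465  0.18805194] 25.0
```

```bash
python3 -c "
from station import arm
print(arm.hand_in())"
```

```text
the job is handed in; nothing more can be done
None
```

The plane is standing in the vice, clamped between the stop and the moving pad, and the job is handed in. `hand_in()` gave no verdict.

- **Placing:** I set the plane on the bed about 8 mm from the stop, let go and lifted clear. The camera views showed it upright and lengthwise.
- **Winding:** I pushed three spokes in turn, about 3.7 rad in all. I stopped once the torque had climbed steadily from about 0.44 to 0.69 N m over the last 9° or so.
- **Squeeze:** I estimate 10 to 13 N from that torque rise and from how far the capstan turned after the pads met the plane. Individual torque readings scatter by about 0.05 N m (roughly 2 N). My free-turning reading of 0.44 N m was a little above the stated 0.40, so the estimate could be off by 2 to 3 N either way.
- **Last checks:** In the final overhead picture there was no gap between the plane and the cork at either end. The goblet and the brass weight were within about 2 mm of where they started. I did not measure the tankard, and no move passed close to it. The hand is clear, about 0.25 m up, and the wrist force reads zero within noise. The clock stood at 25 s.
- **Disagreement:** The two cameras differed by about 8 mm on the plane's starting x. I used a value in between, and the closing fingers took up the rest.

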